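# Put the lids back on the kitchen canisters

## Robot

A 6-joint arm with a two-finger parallel gripper is mounted at the origin on the work surface. World frame = base frame: x ahead of the robot, y to its left, z up, the work surface at z = 0. Lengths are in m, angles in rad, forces in N, time in s.
With the tool pointing down it reaches from about 0.35 to 0.725 m from the base axis. Payload 6 kg.
Tool frame: the origin (TCP) lies midway between the tips of the shut fingers; the grasp point (between the pads) lies 19 mm behind it; z points along the fingers, y is the line along which they close (so a half turn about z gives the same grasp; the last joint's range is limited). The gripper opens to 85 mm and grips with 20 to 120 N. Pads are 22 mm wide; open, the fingers measure 114 mm over their backs; the gripper's body (76 mm by 85 mm) begins 54 mm behind the grasp point. The pads swing forward as they close: fully open they stand 13 mm farther back than shut.
Start: joints at [-0.92, 0.04, 0.085, 0, -1.615, -0.334], TCP at [0.187, -0.57, 0.231] pointing down, gripper open.
Joint ranges: [-2.56, 2.56], [-1.29, 2.01], [-1.08, 1.49], [-3.29, 1.98], [-2.81, -0.18], [-2.99, 2.99]. Speed limits (rad/s): [2.57, 2.57, 3.01, 3.14, 3.14, 3.14].

## Interface

Orientations are given as a unit quaternion [w, x, y, z].
In Python, from bench import robot gives the robot as it stands.
- The arm moves only by the tool apply_moves, never from a script. Its argument "deltas" is a list of rows, each a list of 3 entries, a list of its own where there are three numbers: the shift along the tool's x, y, z in m, then the turn, a rotation vector about the tool's x, y, z in degrees, then the finger opening in m, from 0 to 0.0854. In form: [[[x, y, z], [wx, wy, wz], fingers], ...]. A call has 1 to 5 rows; each row shifts and turns the commanded pose from where the row before left it, along the tool's axes as they then stand; what a row does not reach is not made up. A row lasts 1/12 s, in which the tool goes at most 41.7 mm and 7.16 degrees, less where a joint would pass 70% of its speed; a pose out of reach is approached as far as the arm can. A call is refused whole if a number of a shift passes 0.0417 or a number of a turn 7.16, either way. A call with a gripper value outside its range is refused whole. The fingers move at their own pace and stop on an object; the grip force is fixed at half the most. Time passes only in rows, so rows that do not move let the fingers close. It gives the time, the measured TCP pose, the force, the opening and the grip force at its end, in the units of the state.
- robot.state(): the state, without advancing time (a new reading comes with each control period).
- robot.grab_frame(name): name is "scene" or "side" or "wrist"; returns (picture, depth): 384x512x3 uint8, red, green, blue; 384x512 float32, m along the optical axis (not along the pixel's ray), 0 where there is no reading.
- robot.get_calibration(name): a dict with "fx", "fy", "cx", "cy" (pixels), "origin" and "rotation" of the camera in the world. Camera axes: x right, y up, looking along -z (the intrinsics and any distortion apply to the point x, -y, -z); pixel columns grow to the right and rows downward; lengths in m; the calibration is good to about 2 mm. The wrist camera is an equidistant fisheye: a pixel r from the principal point sees the ray r / f radians off the axis. A picture is of the moment at which its call begins: read the wrist's pose just before it. get_calibration takes no time and is no camera call; for the wrist camera it gives the pose at the moment of the call.
- robot.close_job(): hands the job in; it is judged then, once.
The state is a dict: "t": time; "joints": joint angles; "qvel": joint speeds; "joint_torque": joint torques, N m; "eef_pos": TCP position; "tool_rot": TCP orientation; "force": force on the tool from outside, world axes, zero at the start; "ft_torque": the same for the moment, N m; "width": opening from 0.0 (shut) to 1.0 (fully open); "gripper_force": force on a finger pad.
Only numpy, scipy, OpenCV 4.12 (cv2) and the standard library are available. Lean on these libraries where they do the work, as an engineer would, in place of code of your own. Each camera call takes 0.05 s, during which the arm holds its last target. There are 200 camera calls.

## Task

Close the four food canisters: set each wooden lid, without dropping it, on the canister of its own shape and size so that the lid lies flat on the rim all round. Leave the canisters, the mug and the pepper mill standing where they are.

Things in the scene. Friction and masses are not known exactly. Their poses are not given: they have to be found in the camera images.
- can_large: Large round canister holding biscuits: white glazed stoneware, open at the top, standing upright and loose on the worktop; origin at the centre of its underside, z up. Outside diameter 106 mm, height 70 mm, wall 6 mm (mouth 94 mm). About 0.6 kg.
- can_small: Small round canister holding sugar cubes: white glazed stoneware, open at the top, standing upright and loose on the worktop; origin at the centre of its underside, z up. Outside diameter 80 mm, height 62 mm, wall 5.5 mm (mouth 69 mm). About 0.4 kg.
- can_square: Square canister holding coffee pods: white glazed stoneware, open at the top, standing upright and loose on the worktop; origin at the centre of its underside, z up. Outside 96 x 96 mm, height 66 mm, wall 6 mm (mouth 84 x 84 mm); x and y lie square to its sides. About 0.6 kg.
- can_oblong: Oblong canister holding shortbread: white glazed stoneware, open at the top, standing upright and loose on the worktop; origin at the centre of its underside, z up. Outside 124 mm along its x by 80 mm along its y, height 54 mm, wall 6 mm (mouth 112 x 68 mm). About 0.55 kg.
- lid_large: Lid of the large round canister. Wood, cork plug below, right way up. Origin: centre of plug's underside, z up; plug 0-10 mm, board 10-18 mm, grip 18-48 mm above it. Closed: board on the rim, origin 10 mm below the rim; plug has 8 mm of play all round. Board diameter 114 mm, plug 78 mm, round knob 26 mm in diameter (22 mm at its foot). About 0.12 kg.
- lid_small: Lid of the small round canister. Wood, cork plug below, right way up. Origin: centre of plug's underside, z up; plug 0-10 mm, board 10-18 mm, grip 18-48 mm above it. Closed: board on the rim, origin 10 mm below the rim; plug has 8 mm of play all round. Board diameter 88 mm, plug 53 mm, round knob 26 mm in diameter (22 mm at its foot). About 0.08 kg.
- lid_square: Lid of the square canister; it must be turned square to it. Wood, cork plug below, right way up. Origin: centre of plug's underside, z up; plug 0-10 mm, board 10-18 mm, grip 18-48 mm above it. Closed: board on the rim, origin 10 mm below the rim; plug has 8 mm of play all round. Board 102 x 102 mm, plug 68 x 68 mm, square knob 24 x 24 mm, sides along x and y. About 0.12 kg.
- lid_oblong: Lid of the oblong canister, turned to lie along it. Wood, cork plug below, right way up. Origin: centre of plug's underside, z up; plug 0-10 mm, board 10-18 mm, grip 18-48 mm above it. Closed: board on the rim, origin 10 mm below the rim; plug has 8 mm of play all round. Board 130 mm along its x by 86 mm along its y, plug 96 x 52 mm, grip a bar 60 mm along x, 18 mm thick along y. About 0.12 kg.
- mug: Blue ceramic mug standing among the canisters, not part of the job: radius 41 mm, height 90 mm, handle towards its +y. Origin at the centre of its underside.
- mill: Small dark wooden pepper mill standing among the canisters, not part of the job: radius 20 mm, height 95 mm. Origin at the centre of its underside.
There are look-alikes about, which are no part of the job. Leave any yellow look-alike of the lid_oblong alone. What is shaped like the lid_large but purple is not meant.

How it is judged:
At the end, for the whole second after the job is handed in: Every lid is on its own canister: within 13 mm of its centre, board down on the rim to within 3 mm, level with it to within 3.4 degrees; all four canisters stand upright on the worktop; lids and canisters are at rest (horizontal distance between lid_large and can_large below 0.013 m and z of lid_large in the frame of can_large between 0.056 and 0.063 m and angle between the z axis of lid_large and the z axis of can_large, either way round below 0.06 rad and angle between each of can_large, can_small, can_square, can_oblong's own z axis and vertical below 0.06 rad and linear speed of each of lid_large, can_large, lid_small, can_small, lid_square, can_square, lid_oblong, can_oblong below 0.02 m/s and height (world z) of each of can_large, can_small, can_square, can_oblong below 0.01 m and horizontal distance between lid_small and can_small below 0.013 m and z of lid_small in the frame of can_small between 0.048 and 0.055 m and angle between the z axis of lid_small and the z axis of can_small, either way round below 0.06 rad and horizontal distance between lid_square and can_square below 0.013 m and z of lid_square in the frame of can_square between 0.052 and 0.059 m and angle between the z axis of lid_square and the z axis of can_square, either way round below 0.06 rad and horizontal distance between lid_oblong and can_oblong below 0.013 m and z of lid_oblong in the frame of can_oblong between 0.04 and 0.047 m and angle between the z axis of lid_oblong and the z axis of can_oblong, either way round below 0.06 rad); the robot touches nothing.
It fails at once if a lid is dropped or thrown (moves faster than 0.7 m/s, a fall of about 25 mm, with no finger on it) ((linear speed of lid_large above 0.7 m/s and contact force between the fingers and lid_large below 0.05 N) or (linear speed of lid_small above 0.7 m/s and contact force between the fingers and lid_small below 0.05 N) or (linear speed of lid_square above 0.7 m/s and contact force between the fingers and lid_square below 0.05 N) or (linear speed of lid_oblong above 0.7 m/s and contact force between the fingers and lid_oblong below 0.05 N)).
It fails at once if a canister is pushed more than 50 mm from its place or tipped more than 20 degrees (distance of any of can_large, can_small, can_square, can_oblong from where it was at the start of the episode above 0.05 m or angle between any of can_large, can_small, can_square, can_oblong's own z axis and vertical above 0.35 rad).
It fails at once if the mug is pushed more than 40 mm from its place or knocked over (distance of mug from where it was at the start of the episode above 0.04 m or angle between mug's own z axis and vertical above 0.5 rad).
It fails at once if the pepper mill is pushed more than 40 mm from its place or knocked over (distance of mill from where it was at the start of the episode above 0.04 m or angle between mill's own z axis and vertical above 0.5 rad).
It also fails if it takes over 112 s, if anything falls off the work surface, if the arm or the gripper's body presses on something with over 40 N, if the wrist force passes 120 N, or if a joint passes its speed limit or range.

## Working session

There is one attempt and no reset: what is moved stays moved. The work goes in short steps, Python scripts to look and compute and a tool call to move; the robot and the scene stay as the last step left them, time stands still between calls to the robot, and variables do not carry over. Pictures are saved under pics/ and viewed, at most 14 in all, crops included, and the job is handed in when it is done.

Besides the shell and the picture viewer there is one more tool, called after "Call:" by a JSON object that holds its "method" and its "body". apply_moves: Moves the arm, as the interface text tells. Its arguments: {"type":"object","properties":{"deltas":{"type":"array","items":{"type":"array"}}},"required":["deltas"]}

```bash
ls; mkdir -p pics; python3 - <<'E'
from bench import robot
import cv2,numpy as np
for n in ("scene","side"):
    p,d=robot.grab_frame(n); cv2.imwrite(f"pics/{n}0.png",p[:,:,::-1]); np.savez(f"{n}0.npz",p=p,d=d)
    print(n,robot.get_calibration(n))
print(robot.state())
E
```

```text
pics
scene {'fx': 411.8272152720237, 'fy': 411.8272152720237, 'cx': 253.20134492782893, 'cy': 194.03896306534466, 'origin': array([ 0.9400676 , -0.66397945,  0.66698097]), 'rotation': array([0.84670833, 0.42612222, 0.14861734, 0.28181154])}
side {'fx': 444.95053501695566, 'fy': 444.95053501695566, 'cx': 253.79046858569703, 'cy': 191.56531210746058, 'origin': array([0.36001094, 0.69719311, 0.89629799]), 'rotation': array([-0.05024053, -0.02434293,  0.34409409,  0.93727401])}
{'t': 0.1, 'joints': array([-9.20316810e-01,  4.07217837e-02,  8.39361840e-02, -3.72746376e-04,
       -1.61549570e+00, -3.33683345e-01]), 'qvel': array([ 0.00110733, -0.00081279,  0.00150595,  0.00324049, -0.00044749,
       -0.00157033]), 'joint_torque': array([-4.20897573e-03, -3.69344401e+01,  3.48285162e+01,  6.95173725e+00,
       -4.48670835e-03, -2.50192571e-06]), 'eef_pos': array([ 0.18687664, -0.56985512,  0.23041671]), 'tool_rot': array([-1.86695072e-04, -1.57744591e-01,  9.87479649e-01,  7.42361453e-04]), 'force': array([ 0.03211109,  0.77620696, -0.33019019]), 'ft_torque': array([-4.53372367e-05,  1.33395713e-02,  7.75894649e-03]), 'gripper_force': 0.0, 'width': 1.0016199682851028}
```

View pics/scene0.png

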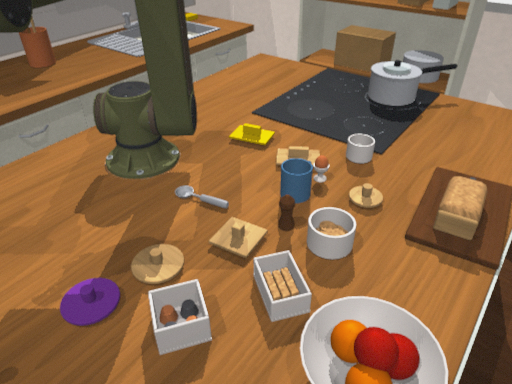

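View pics/side0.png

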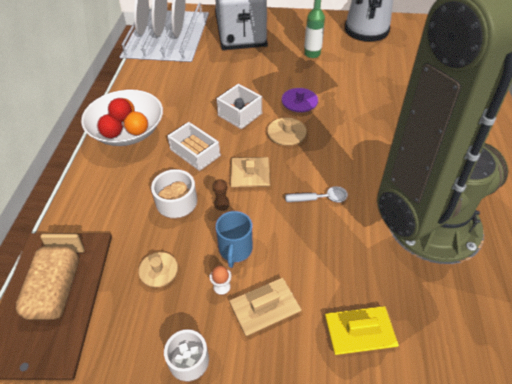

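Scene view, candidates:
- **Lids:** large (158,264), square (239,237), oblong (298,156), small (366,197).
- **Look-alikes to leave:** purple lid (90,300) and yellow oblong (252,134).
- **Canisters:** square (180,315), oblong (281,285), large (331,232), small (361,148).
- **Not canisters:** fruit bowl (372,345), egg cup (321,170) and pot.

The side view shows the same things: lids at large (287,131), square (250,172), oblong (265,305) and small (157,268); canisters at small (187,354), large (174,193), oblong (194,146) and square (240,106).

```bash
cat > h.py <<'E'
import numpy as np,cv2
from scipy.spatial.transform import Rotation as R
def rot(q): q=np.asarray(q); return R.from_quat(q[[1,2,3,0]]).as_matrix()
def cloud(d,c):
    v,u=np.mgrid[:384,:512]; 
    P=np.stack([(u-c['cx'])/c['fx']*d,-(v-c['cy'])/c['fy']*d,-d],-1)
    W=P@rot(c['rotation']).T+c['origin']; W[d<=0]=np.nan; return W
def ray(u,v,z,c):
    k=rot(c['rotation'])@np.array([(u-c['cx'])/c['fx'],-(v-c['cy'])/c['fy'],-1]); o=np.array(c['origin'])
    return (o+k*(z-o[2])/k[2])
def lsq_circle(X):
    A=np.c_[2*X,np.ones(len(X))]; s=np.linalg.lstsq(A,(X**2).sum(1),rcond=None)[0]
    return s[:2],np.sqrt(s[2]+s[:2]@s[:2])
E
python3 - <<'E'
from bench import robot
from h import *
seeds={'lid_large':(158,264,287,131,.018,.07),'lid_square':(239,240,250,172,.018,.085),'lid_oblong':(298,158,265,305,.018,.09),'lid_small':(366,199,157,268,.018,.06),
'can_square':(180,305,240,104,.066,.075),'can_oblong':(281,275,194,142,.054,.085),'can_large':(331,225,174,186,.07,.07),'can_small':(361,142,187,347,.062,.055),'mug':(296,168,235,225,.09,.05),'mill':(287,200,220,185,.095,.025)}
C={n:robot.get_calibration(n) for n in("scene","side")}
Wd={n:cloud(np.load(n+'0.npz')['d'],C[n]) for n in C}
for n in C:
    w=Wd[n].reshape(-1,3); m=(abs(w[:,2])<.02)&(w[:,0]>.3)&(w[:,0]<.8)&(abs(w[:,1])<.4); print(n,'table z',np.median(w[m,2]))
print('t',C['scene'])if 0 else None
for k,(a,b,e,f,z,r) in seeds.items():
    for n,(u,v) in (("scene",(a,b)),("side",(e,f))):
        s=ray(u,v,z,C[n])[:2]; w=Wd[n].reshape(-1,3); w=w[np.isfinite(w[:,0])]
        for it in range(3):
            m=(np.hypot(*(w[:,:2]-s).T)<r)&(abs(w[:,2]-z)<.005); X=w[m,:2].astype(np.float32)
            if len(X)<8: break
            rc=cv2.minAreaRect(X); s=np.array(rc[0])
        if len(X)<8: print(k,n,'few',s);continue
        cc,rr=cv2.minEnclosingCircle(X)
        print(k,n,len(X),'rect',np.round(np.array(rc[0])*1e3),np.round(np.array(rc[1])*1e3),round(rc[2],1),'circ',np.round(np.array(cc)*1e3),round(rr*1e3,1),'z',round(float(np.median(w[m,2]))*1e3,1))
E
```

```text
scene table z 0.0005238692221409824
side table z 0.001563524843672448
lid_large scene 1433 rect [ 384. -289.] [113. 113.] 45.1 circ [ 384. -288.] 58.3 z 18.2
lid_large side 727 rect [ 384. -286.] [112. 113.] 76.4 circ [ 384. -287.] 58.8 z 19.6
lid_square scene 1175 rect [ 472. -117.] [104. 104.] 7.7 circ [ 473. -118.] 70.1 z 18.1
lid_square side 956 rect [ 472. -116.] [102. 108.] 7.4 circ [ 471. -115.] 69.9 z 19.3
lid_oblong scene 335 rect [394. 268.] [131.  86.] 32.9 circ [397. 265.] 76.1 z 18.2
lid_oblong side 1957 rect [394. 269.] [131.  88.] 31.0 circ [395. 270.] 76.1 z 19.0
lid_small scene 472 rect [645. 202.] [86. 85.] 14.5 circ [643. 203.] 45.7 z 18.0
lid_small side 903 rect [644. 207.] [86. 88.] 52.6 circ [644. 205.] 45.1 z 18.8
can_square scene 668 rect [ 534. -366.] [96. 99.] 54.6 circ [ 535. -367.] 66.1 z 65.5
can_square side 264 rect [ 533. -365.] [100. 101.] 53.4 circ [ 535. -364.] 66.3 z 65.7
can_oblong scene 580 rect [ 639. -188.] [ 80. 127.] 53.0 circ [ 640. -188.] 72.2 z 53.2
can_oblong side 313 rect [ 639. -186.] [ 81. 127.] 53.5 circ [ 639. -186.] 71.8 z 53.8
can_large scene 374 rect [650.  -2.] [105. 104.] 70.1 circ [650.  -2.] 53.9 z 69.3
can_large side 335 rect [649.   1.] [105. 105.] 22.5 circ [650.  -1.] 54.6 z 70.1
can_small scene 139 rect [534. 395.] [79. 80.] 58.5 circ [536. 394.] 42.9 z 60.7
can_small side 425 rect [535. 397.] [79. 79.] 8.4 circ [535. 397.] 40.8 z 62.3
mug scene 164 rect [481. 119.] [81. 82.] 71.3 circ [480. 120.] 42.7 z 88.8
mug side 252 rect [479. 121.] [79. 84.] 6.7 circ [479. 120.] 42.5 z 89.9
mill scene 27 rect [534.  -6.] [16. 14.] 44.7 circ [534.  -7.] 9.0 z 92.8
mill side 38 rect [532.  -3.] [18. 22.] 71.7 circ [533.  -2.] 11.5 z 92.6
```

```bash
cat >> h.py <<'E'
def plan(x,y,z,yaw=None,n=None):
    """shift to (x,y,z) in tool axes and turn about tool z so that tool y has the given world yaw (mod 180)"""
    from bench import robot
    s=robot.state(); M=rot(s['tool_rot']); d=np.array([x,y,z])-s['eef_pos']; yy=np.degrees(np.arctan2(M[1,1],M[0,1]))
    t=0 if yaw is None else -((yaw-yy+90)%180-90)
    v=M.T@d; n=n or int(np.ceil(abs(v).max()/.040))
    print('t',round(s['t'],2),'tcp',np.round(s['eef_pos'],4),'yaw',round(yy,1),'tilt',round(np.degrees(np.arccos(-M[2,2])),2),'j6',round(np.degrees(s['joints'][5])),'width',round(s['width'],3),'gf',round(s['gripper_force'],1))
    print('shift tool',np.round(v,4),'turn z',round(t,1),'rows',n,'per row',np.round(v/n,4))
E
python3 - <<'E'
from bench import robot
from h import *
C={n:robot.get_calibration(n) for n in("scene","side")}
L={'large':(384,-288),'square':(472,-117),'oblong':(394,268),'small':(644,204)}
for n in C:
    w=cloud(np.load(n+'0.npz')['d'],C[n]).reshape(-1,3)
    for k,p in L.items():
        m=(np.hypot(*(w[:,:2]*1e3-p).T)<45)&(abs(w[:,2]-.048)<.004)
        X=w[m,:2].astype(np.float32); print(n,k,m.sum(), [np.round(np.array(a)*1e3) if i<2 else round(a) for i,a in enumerate(cv2.minAreaRect(X))] if m.sum()>3 else '')
p=np.load('scene0.npz')['p'][:,:,::-1]
cv2.imwrite('pics/crop.png',cv2.resize(p[125:330,55:400],None,fx=2.2,fy=2.2,interpolation=cv2.INTER_CUBIC))
plan(.384,-.288,.15)
E
```

```text
scene large 88 [array([ 384., -288.]), array([23., 27.]), 45]
scene square 79 [array([ 472., -117.]), array([24., 25.]), 1]
scene oblong 75 [array([396., 265.]), array([57., 23.]), 28]
scene small 54 [array([644., 205.]), array([23., 25.]), 28]
side large 49 [array([ 385., -286.]), array([24., 24.]), 77]
side square 68 [array([ 473., -114.]), array([21., 24.]), 6]
side oblong 233 [array([395., 269.]), array([59., 19.]), 31]
side small 100 [array([644., 206.]), array([24., 25.]), 13]
t 0.1 tcp [ 0.1869 -0.5699  0.2304] yaw 108.2 tilt 0.09 j6 -19 width 1.002 gf 0.0
shift tool [-0.2751  0.2063  0.0807] turn z 0 rows 7 per row [-0.0393  0.0295  0.0115]
```

View pics/crop.png

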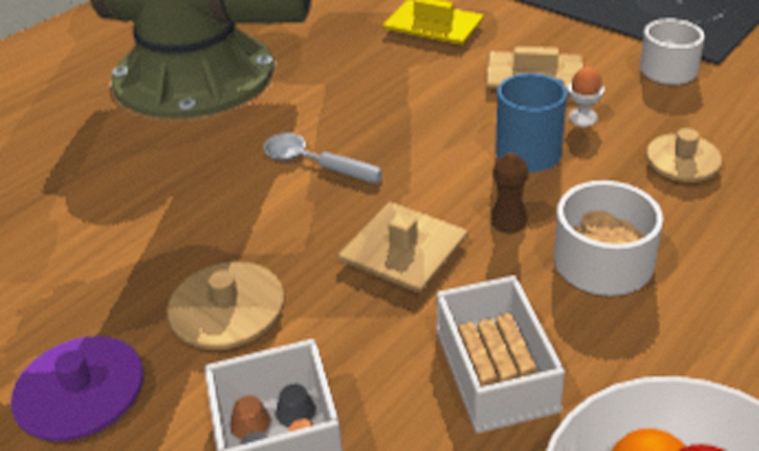

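The crop shows four natural-wood lids with their knobs central: round large (225,302), square (403,245), oblong (535,66) and small (685,152). The purple one (75,385) and the yellow one (433,20) are the look-alikes. I'll start with the large lid.

Call:
{"method": "apply_moves", "body": {"deltas": [[[-0.0393, 0.0295, 0.01], [0, 0, 0], 0.06], [[-0.0393, 0.0295, 0.01], [0, 0, 0], 0.06], [[-0.0393, 0.0295, 0.01], [0, 0, 0], 0.06], [[-0.0393, 0.0295, 0.01], [0, 0, 0], 0.06], [[-0.0393, 0.0295, 0.01], [0, 0, 0], 0.06]]}}

```text
t: 0.52
eef_pos: [0.3043, -0.4011, 0.1889]
tool_rot: [-0.0, -0.157, 0.988, 0.0]
force: [1.2, -0.2, -0.1]
width: 0.703
gripper_force: 0.0
```

Call:
{"method": "apply_moves", "body": {"deltas": [[[-0.0393, 0.0295, 0.01], [0, 0, 0], 0.06], [[-0.0393, 0.0295, 0.01], [0, 0, 0], 0.06], [[0, 0, 0.02], [0, 0, 0], 0.06], [[0, 0, 0.02], [0, 0, 0], 0.06], [[0, 0, 0], [0, 0, 0], 0.06]]}}

```text
t: 0.93
eef_pos: [0.3496, -0.3336, 0.1286]
tool_rot: [-0.002, -0.159, 0.987, 0.003]
force: [0.3, -0.3, -0.8]
width: 0.702
gripper_force: 0.0
```

```bash
python3 -c "
from h import *
plan(.384,-.288,.022)"
```

```text
t 0.93 tcp [ 0.3496 -0.3336  0.1286] yaw 108.3 tilt 0.4 j6 -52 width 0.702 gf 0.0
shift tool [-0.0474  0.0319  0.1066] turn z 0 rows 3 per row [-0.0158  0.0106  0.0355]
```

Call:
{"method": "apply_moves", "body": {"deltas": [[[-0.0158, 0.0106, 0.01], [0, 0, 0], 0.06], [[-0.0158, 0.0106, 0.01], [0, 0, 0], 0.06], [[-0.0158, 0.0106, 0.01], [0, 0, 0], 0.06], [[0, 0, 0.01], [0, 0, 0], 0.06], [[0, 0, 0], [0, 0, 0], 0.06]]}}

```text
t: 1.35
eef_pos: [0.3851, -0.2904, 0.0916]
tool_rot: [-0.001, -0.158, 0.987, 0.001]
force: [-1.4, -1.5, -1.1]
width: 0.698
gripper_force: 0.0
```

```bash
python3 -c "
from h import *
plan(.384,-.288,.022)"
```

```text
t 1.35 tcp [ 0.3851 -0.2904  0.0916] yaw 108.2 tilt 0.18 j6 -59 width 0.698 gf 0.0
shift tool [0.0001 0.0024 0.0696] turn z 0 rows 2 per row [0.0001 0.0012 0.0348]
```

Call:
{"method": "apply_moves", "body": {"deltas": [[[0, 0.0012, 0.022], [0, 0, 0], 0.06], [[0, 0.0012, 0.022], [0, 0, 0], 0.06], [[0, 0, 0.016], [0, 0, 0], 0.06], [[0, 0, 0.008], [0, 0, 0], 0.06], [[0, 0, 0], [0, 0, 0], 0.06]]}}

```text
t: 1.77
eef_pos: [0.3837, -0.289, 0.0239]
tool_rot: [-0.001, -0.157, 0.988, 0.001]
force: [-0.5, 0.1, 0.2]
width: 0.702
gripper_force: 0.0
```

```bash
python3 -c "
from h import *
plan(.384,-.288,.022)"
```

```text
t 1.77 tcp [ 0.3837 -0.289   0.0239] yaw 108.1 tilt 0.17 j6 -59 width 0.702 gf 0.0
shift tool [-0.0006  0.0009  0.0019] turn z 0 rows 1 per row [-0.0006  0.0009  0.0019]
```

Grip the knob.

Call:
{"method": "apply_moves", "body": {"deltas": [[[0, 0, 0.001], [0, 0, 0], 0.0], [[0, 0, 0], [0, 0, 0], 0.0], [[0, 0, 0], [0, 0, 0], 0.0], [[0, 0, 0], [0, 0, 0], 0.0], [[0, 0, 0], [0, 0, 0], 0.0]]}}

```text
t: 2.18
eef_pos: [0.3859, -0.2892, 0.0259]
tool_rot: [0.001, -0.158, 0.987, -0.001]
force: [-0.7, 0.4, 6.2]
width: 0.277
gripper_force: 59.2
```

Call:
{"method": "apply_moves", "body": {"deltas": [[[0, 0, 0], [0, 0, 0], 0.0], [[0, 0, -0.01], [0, 0, 0], 0.0], [[0, 0, -0.02], [0, 0, 0], 0.0], [[0, 0, -0.03], [0, 0, 0], 0.0], [[0, 0, -0.03], [0, 0, 0], 0.0]]}}

```text
t: 2.6
eef_pos: [0.3843, -0.2882, 0.1148]
tool_rot: [-0.001, -0.158, 0.987, 0.001]
force: [1.0, -0.0, -0.9]
width: 0.279
gripper_force: 59.2
```

Call:
{"method": "apply_moves", "body": {"deltas": [[[0, 0, -0.03], [0, 0, 0], 0.0], [[0, 0, -0.02], [0, 0, 0], 0.0], [[0, 0, -0.01], [0, 0, 0], 0.0], [[0, 0, 0], [0, 0, 0], 0.0], [[0, 0, 0], [0, 0, 0], 0.0]]}}

```text
t: 3.02
eef_pos: [0.3849, -0.2882, 0.1732]
tool_rot: [-0.0, -0.158, 0.987, 0.001]
force: [0.3, -1.3, -2.9]
width: 0.276
gripper_force: 59.2
```

```bash
python3 -c "
from h import *
from bench import robot
p,_=robot.grab_frame('scene'); cv2.imwrite('pics/s1.png',p[:,:,::-1])
plan(.650,-.001,.17)"
```

```text
t 3.07 tcp [ 0.3845 -0.2881  0.1723] yaw 108.2 tilt 0.16 j6 -59 width 0.284 gf 59.2
shift tool [-0.3417  0.1901  0.0022] turn z 0 rows 9 per row [-0.038   0.0211  0.0002]
```

View pics/s1.png

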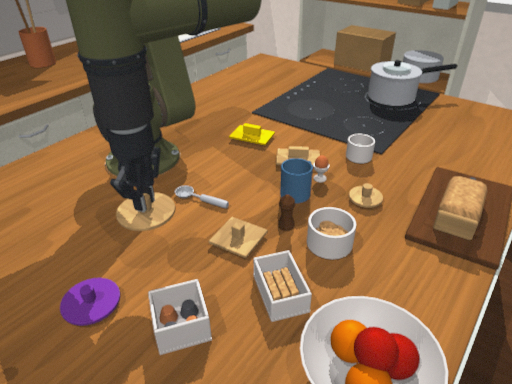

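The large lid hangs level in the gripper at (147,210). I'll carry it to the large canister.

Call:
{"method": "apply_moves", "body": {"deltas": [[[-0.015, 0.008, 0], [0, 0, 0], 0.0], [[-0.028, 0.016, 0], [0, 0, 0], 0.0], [[-0.03, 0.017, 0], [0, 0, 0], 0.0], [[-0.03, 0.017, 0], [0, 0, 0], 0.0], [[-0.03, 0.017, 0], [0, 0, 0], 0.0]]}}

```text
t: 3.48
eef_pos: [0.488, -0.1744, 0.1718]
tool_rot: [-0.002, -0.158, 0.988, 0.001]
force: [-0.4, -0.6, -1.4]
width: 0.277
gripper_force: 59.2
```

Call:
{"method": "apply_moves", "body": {"deltas": [[[-0.03, 0.017, 0], [0, 0, 0], 0.0], [[-0.03, 0.017, 0], [0, 0, 0], 0.0], [[-0.03, 0.017, 0], [0, 0, 0], 0.0], [[-0.03, 0.017, 0], [0, 0, 0], 0.0], [[-0.03, 0.017, 0], [0, 0, 0], 0.0]]}}

```text
t: 3.9
eef_pos: [0.6042, -0.0469, 0.1715]
tool_rot: [-0.002, -0.158, 0.987, 0.0]
force: [-0.8, -0.9, -1.5]
width: 0.277
gripper_force: 59.2
```

Call:
{"method": "apply_moves", "body": {"deltas": [[[-0.03, 0.017, 0], [0, 0, 0], 0.0], [[-0.02, 0.01, 0], [0, 0, 0], 0.0], [[-0.009, 0.003, 0], [0, 0, 0], 0.0], [[0, 0, 0], [0, 0, 0], 0.0], [[0, 0, 0], [0, 0, 0], 0.0]]}}

```text
t: 4.32
eef_pos: [0.6501, -0.0017, 0.1719]
tool_rot: [-0.002, -0.158, 0.987, -0.0]
force: [-0.3, -0.5, -0.6]
width: 0.278
gripper_force: 59.2
```

```bash
python3 -c "
from h import *
plan(.650,-.001,.089)"
```

```text
t 4.32 tcp [ 0.6501 -0.0017  0.1719] yaw 108.2 tilt 0.21 j6 -89 width 0.278 gf 59.2
shift tool [-0.0004  0.0006  0.0829] turn z 0 rows 3 per row [-0.0001  0.0002  0.0276]
```

Call:
{"method": "apply_moves", "body": {"deltas": [[[0, 0, 0.02], [0, 0, 0], 0.0], [[0, 0, 0.025], [0, 0, 0], 0.0], [[0, 0, 0.02], [0, 0, 0], 0.0], [[0, 0, 0.011], [0, 0, 0], 0.0], [[0, 0, 0.004], [0, 0, 0], 0.0]]}}

```text
t: 4.73
eef_pos: [0.6491, -0.0026, 0.0915]
tool_rot: [-0.002, -0.157, 0.988, 0.0]
force: [0.4, -0.8, -1.3]
width: 0.281
gripper_force: 59.2
```

Call:
{"method": "apply_moves", "body": {"deltas": [[[0, 0, 0.002], [0, 0, 0], 0.0], [[0, 0, 0.002], [0, 0, 0], 0.0], [[0, 0, 0.001], [0, 0, 0], 0.0], [[0, 0, 0], [0, 0, 0], 0.0]]}}

```text
t: 5.07
eef_pos: [0.6513, -0.0015, 0.0902]
tool_rot: [0.001, -0.158, 0.987, 0.0]
force: [0.3, 0.3, -1.0]
width: 0.28
gripper_force: 59.2
```

Call:
{"method": "apply_moves", "body": {"deltas": [[[0, 0, 0.001], [0, 0, 0], 0.0], [[0, 0, 0.001], [0, 0, 0], 0.0], [[0, 0, 0], [0, 0, 0], 0.0]]}}

```text
t: 5.32
eef_pos: [0.6509, -0.0014, 0.0872]
tool_rot: [0.0, -0.158, 0.987, 0.0]
force: [0.2, -0.4, -1.6]
width: 0.279
gripper_force: 59.2
```

Call:
{"method": "apply_moves", "body": {"deltas": [[[0, 0, 0.001], [0, 0, 0], 0.0], [[0, 0, 0], [0, 0, 0], 0.0], [[0, 0, 0], [0, 0, 0], 0.0]]}}

```text
t: 5.57
eef_pos: [0.6508, -0.0015, 0.0861]
tool_rot: [-0.0, -0.158, 0.987, 0.0]
force: [-0.7, 1.1, -0.6]
width: 0.28
gripper_force: 59.2
```

Call:
{"method": "apply_moves", "body": {"deltas": [[[0, 0, 0.001], [0, 0, 0], 0.0], [[0, 0, 0], [0, 0, 0], 0.0], [[0, 0, 0], [0, 0, 0], 0.0]]}}

```text
t: 5.82
eef_pos: [0.651, -0.0015, 0.0859]
tool_rot: [0.0, -0.158, 0.987, -0.0]
force: [-2.8, 0.3, 4.3]
width: 0.278
gripper_force: 59.7
```

Contact at z≈0.086. Release and lift.

Call:
{"method": "apply_moves", "body": {"deltas": [[[0, 0, 0], [0, 0, 0], 0.06], [[0, 0, 0], [0, 0, 0], 0.06], [[0, 0, 0], [0, 0, 0], 0.06], [[0, 0, -0.01], [0, 0, 0], 0.06], [[0, 0, -0.02], [0, 0, 0], 0.06]]}}

```text
t: 6.23
eef_pos: [0.6493, -0.0016, 0.1126]
tool_rot: [-0.003, -0.158, 0.987, 0.0]
force: [-0.0, 1.1, -0.4]
width: 0.703
gripper_force: 0.0
```

Call:
{"method": "apply_moves", "body": {"deltas": [[[0, 0, -0.03], [0, 0, 0], 0.06], [[0, 0, -0.02], [0, 0, 0], 0.06], [[0, 0, 0], [0, 0, 0], 0.06], [[0, 0, 0], [0, 0, 0], 0.06]]}}

```text
t: 6.57
eef_pos: [0.6517, -0.0014, 0.1677]
tool_rot: [0.002, -0.158, 0.987, 0.0]
force: [0.6, -0.7, -0.4]
width: 0.703
gripper_force: 0.0
```

```bash
python3 -c "
from h import *
plan(.644,.205,.15)"
```

```text
t 6.57 tcp [ 0.6517 -0.0014  0.1677] yaw 108.1 tilt 0.23 j6 -89 width 0.703 gf 0.0
shift tool [-0.0569  0.1986  0.0179] turn z 0 rows 5 per row [-0.0114  0.0397  0.0036]
```

Next the small lid, going over it at z≈0.10 and then down.

Call:
{"method": "apply_moves", "body": {"deltas": [[[-0.006, 0.02, 0], [0, 0, 0], 0.06], [[-0.01, 0.035, 0.01], [0, 0, 0], 0.06], [[-0.01, 0.035, 0.01], [0, 0, 0], 0.06], [[-0.01, 0.035, 0.01], [0, 0, 0], 0.06], [[-0.01, 0.035, 0.01], [0, 0, 0], 0.06]]}}

```text
t: 6.98
eef_pos: [0.644, 0.1662, 0.1237]
tool_rot: [-0.001, -0.158, 0.988, -0.0]
force: [1.1, -0.7, 0.5]
width: 0.707
gripper_force: 0.0
```

Call:
{"method": "apply_moves", "body": {"deltas": [[[-0.008, 0.028, 0.02], [0, 0, 0], 0.06], [[-0.003, 0.011, 0.01], [0, 0, 0], 0.06], [[0, 0, 0], [0, 0, 0], 0.06], [[0, 0, 0], [0, 0, 0], 0.06]]}}

```text
t: 7.32
eef_pos: [0.6423, 0.2052, 0.0936]
tool_rot: [-0.001, -0.158, 0.987, -0.001]
force: [0.4, -0.8, -0.3]
width: 0.704
gripper_force: 0.0
```

```bash
python3 -c "
from h import *
plan(.644,.205,.025)"
```

```text
t 7.32 tcp [0.6423 0.2052 0.0936] yaw 108.2 tilt 0.18 j6 -106 width 0.704 gf 0.0
shift tool [-0.0018 -0.0007  0.0686] turn z 0 rows 2 per row [-0.0009 -0.0003  0.0343]
```

Call:
{"method": "apply_moves", "body": {"deltas": [[[-0.001, 0, 0.022], [0, 0, 0], 0.06], [[0, 0, 0.022], [0, 0, 0], 0.06], [[0, 0, 0.016], [0, 0, 0], 0.06], [[0, 0, 0.007], [0, 0, 0], 0.06], [[0, 0, 0], [0, 0, 0], 0.06]]}}

```text
t: 7.73
eef_pos: [0.6435, 0.2039, 0.0268]
tool_rot: [-0.001, -0.157, 0.988, -0.0]
force: [0.3, -0.7, -0.3]
width: 0.703
gripper_force: 0.0
```

Call:
{"method": "apply_moves", "body": {"deltas": [[[0, 0, 0], [0, 0, 0], 0.0], [[0, 0, 0], [0, 0, 0], 0.0], [[0, 0, 0], [0, 0, 0], 0.0], [[0, 0, 0], [0, 0, 0], 0.0], [[0, 0, 0], [0, 0, 0], 0.0]]}}

```text
t: 8.15
eef_pos: [0.6451, 0.2059, 0.0304]
tool_rot: [0.002, -0.158, 0.987, 0.0]
force: [0.1, -0.4, 6.1]
width: 0.277
gripper_force: 59.5
```

Call:
{"method": "apply_moves", "body": {"deltas": [[[0, 0, 0], [0, 0, 0], 0.0], [[0, 0, -0.01], [0, 0, 0], 0.0], [[0, 0, -0.02], [0, 0, 0], 0.0], [[0, 0, -0.03], [0, 0, 0], 0.0], [[0, 0, -0.03], [0, 0, 0], 0.0]]}}

```text
t: 8.57
eef_pos: [0.643, 0.2054, 0.1182]
tool_rot: [-0.001, -0.158, 0.987, -0.0]
force: [0.9, 0.5, -0.8]
width: 0.28
gripper_force: 59.1
```

Call:
{"method": "apply_moves", "body": {"deltas": [[[0, 0, -0.03], [0, 0, 0], 0.0], [[0, 0, -0.02], [0, 0, 0], 0.0], [[0, 0, 0], [0, 0, 0], 0.0], [[0, 0, 0], [0, 0, 0], 0.0]]}}

```text
t: 8.9
eef_pos: [0.6443, 0.2061, 0.1701]
tool_rot: [0.001, -0.158, 0.987, 0.001]
force: [-0.6, -0.0, -2.1]
width: 0.279
gripper_force: 59.1
```

```bash
python3 -c "
from h import *
from bench import robot
p,_=robot.grab_frame('side'); cv2.imwrite('pics/s2.png',p[:,:,::-1])
plan(.535,.396,.16)"
```

```text
t 8.95 tcp [0.6436 0.2059 0.168 ] yaw 108.2 tilt 0.06 j6 -106 width 0.277 gf 59.1
shift tool [0.044  0.2145 0.0082] turn z 0 rows 6 per row [0.0073 0.0357 0.0014]
```

View pics/s2.png

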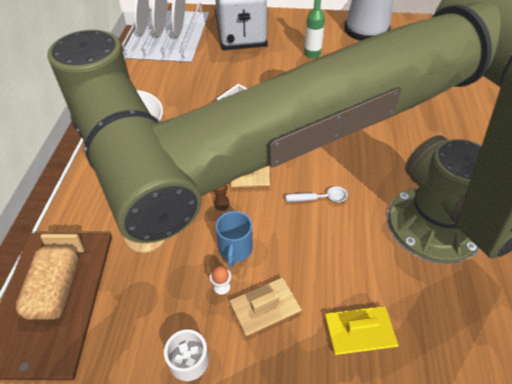

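The arm hides the lid apart from its edge at (148,247). The small canister is open at (187,354). Moving on to it.

Call:
{"method": "apply_moves", "body": {"deltas": [[[0.003, 0.015, 0], [0, 0, 0], 0.0], [[0.006, 0.03, 0], [0, 0, 0], 0.0], [[0.007, 0.033, 0], [0, 0, 0], 0.0], [[0.007, 0.033, 0], [0, 0, 0], 0.0], [[0.007, 0.033, 0], [0, 0, 0], 0.0]]}}

```text
t: 9.37
eef_pos: [0.5688, 0.3342, 0.1662]
tool_rot: [-0.001, -0.158, 0.988, -0.001]
force: [0.7, 0.5, -0.6]
width: 0.279
gripper_force: 59.1
```

Call:
{"method": "apply_moves", "body": {"deltas": [[[0.007, 0.033, 0], [0, 0, 0], 0.0], [[0.005, 0.025, 0], [0, 0, 0], 0.0], [[0.002, 0.012, 0], [0, 0, 0], 0.0], [[0, 0, 0], [0, 0, 0], 0.0], [[0, 0, 0], [0, 0, 0], 0.0]]}}

```text
t: 9.78
eef_pos: [0.5347, 0.3955, 0.1668]
tool_rot: [-0.001, -0.158, 0.987, -0.001]
force: [1.1, -0.4, -0.9]
width: 0.277
gripper_force: 59.1
```

```bash
python3 -c "
from h import *
from bench import robot
p,_=robot.grab_frame('side'); cv2.imwrite('pics/s3.png',cv2.resize(p[240:,80:330,::-1],None,fx=2,fy=2))
plan(.535,.396,.09)"
```

```text
t 9.83 tcp [0.5353 0.3948 0.1672] yaw 108.2 tilt 0.1 j6 -125 width 0.276 gf 59.1
shift tool [-0.0002  0.0013  0.0772] turn z 0 rows 2 per row [-0.0001  0.0006  0.0386]
```

View pics/s3.png

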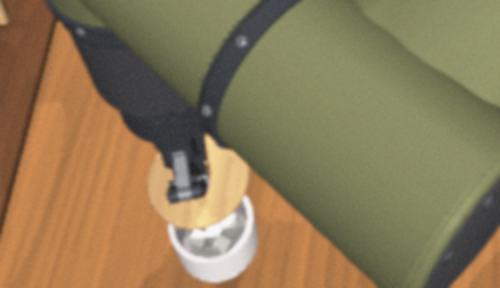

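The lid is held level above the small canister (crop (200,180) over (215,240)). Lowering.

Call:
{"method": "apply_moves", "body": {"deltas": [[[0, 0.001, 0.02], [0, 0, 0], 0.0], [[0, 0, 0.025], [0, 0, 0], 0.0], [[0, 0, 0.02], [0, 0, 0], 0.0], [[0, 0, 0.011], [0, 0, 0], 0.0], [[0, 0, 0.004], [0, 0, 0], 0.0]]}}

```text
t: 10.25
eef_pos: [0.5349, 0.3943, 0.0853]
tool_rot: [-0.002, -0.157, 0.988, -0.001]
force: [-0.1, -0.6, -1.3]
width: 0.275
gripper_force: 59.1
```

Call:
{"method": "apply_moves", "body": {"deltas": [[[0, 0, 0.001], [0, 0, 0], 0.0], [[0, 0, 0.001], [0, 0, 0], 0.0], [[0, 0, 0], [0, 0, 0], 0.0]]}}

```text
t: 10.5
eef_pos: [0.5359, 0.3965, 0.0877]
tool_rot: [0.001, -0.158, 0.987, 0.001]
force: [-0.6, -0.5, -0.3]
width: 0.282
gripper_force: 59.1
```

Call:
{"method": "apply_moves", "body": {"deltas": [[[0, 0, 0.001], [0, 0, 0], 0.0], [[0, 0, 0], [0, 0, 0], 0.0], [[0, 0, 0], [0, 0, 0], 0.0]]}}

```text
t: 10.75
eef_pos: [0.5353, 0.3965, 0.0857]
tool_rot: [0.0, -0.158, 0.987, 0.0]
force: [-0.0, 0.4, -1.2]
width: 0.275
gripper_force: 59.1
```

Call:
{"method": "apply_moves", "body": {"deltas": [[[0, 0, 0.001], [0, 0, 0], 0.0], [[0, 0, 0.001], [0, 0, 0], 0.0], [[0, 0, 0], [0, 0, 0], 0.0], [[0, 0, 0], [0, 0, 0], 0.0]]}}

```text
t: 11.08
eef_pos: [0.5351, 0.3962, 0.083]
tool_rot: [-0.0, -0.158, 0.987, -0.0]
force: [0.3, 0.7, -0.3]
width: 0.276
gripper_force: 59.1
```

Call:
{"method": "apply_moves", "body": {"deltas": [[[0, 0, 0.001], [0, 0, 0], 0.0], [[0, 0, 0], [0, 0, 0], 0.0], [[0, 0, 0], [0, 0, 0], 0.0]]}}

```text
t: 11.33
eef_pos: [0.5353, 0.3963, 0.0825]
tool_rot: [0.0, -0.158, 0.987, 0.0]
force: [-0.6, -0.7, 1.5]
width: 0.28
gripper_force: 59.2
```

Call:
{"method": "apply_moves", "body": {"deltas": [[[0, 0, 0.001], [0, 0, 0], 0.0], [[0, 0, 0], [0, 0, 0], 0.0], [[0, 0, 0], [0, 0, 0], 0.0]]}}

```text
t: 11.58
eef_pos: [0.5354, 0.3964, 0.0825]
tool_rot: [0.001, -0.158, 0.987, 0.0]
force: [-2.5, -1.5, 5.4]
width: 0.278
gripper_force: 59.7
```

Call:
{"method": "apply_moves", "body": {"deltas": [[[0, 0, 0], [0, 0, 0], 0.06], [[0, 0, 0], [0, 0, 0], 0.06], [[0, 0, 0], [0, 0, 0], 0.06], [[0, 0, -0.01], [0, 0, 0], 0.06], [[0, 0, -0.02], [0, 0, 0], 0.06]]}}

```text
t: 12.0
eef_pos: [0.534, 0.3952, 0.1085]
tool_rot: [-0.002, -0.158, 0.987, -0.002]
force: [-0.3, -0.2, -0.3]
width: 0.698
gripper_force: 0.0
```

Call:
{"method": "apply_moves", "body": {"deltas": [[[0, 0, -0.03], [0, 0, 0], 0.06], [[0, 0, -0.02], [0, 0, 0], 0.06], [[0, 0, 0], [0, 0, 0], 0.06], [[0, 0, 0], [0, 0, 0], 0.06]]}}

```text
t: 12.33
eef_pos: [0.5358, 0.3968, 0.1638]
tool_rot: [0.001, -0.158, 0.987, 0.001]
force: [0.5, 0.7, -0.7]
width: 0.702
gripper_force: 0.0
```

```bash
python3 -c "
from h import *
plan(.3945,.2685,.14,122)"
```

```text
t 12.33 tcp [0.5358 0.3968 0.1638] yaw 108.1 tilt 0.23 j6 -126 width 0.702 gf 0.0
shift tool [ 0.1743 -0.078   0.023 ] turn z -13.9 rows 5 per row [ 0.0349 -0.0156  0.0046]
```

Call:
{"method": "apply_moves", "body": {"deltas": [[[0.02, -0.009, 0], [0, 0, 0], 0.06], [[0.034, -0.015, 0], [0, 0, 0], 0.06], [[0.034, -0.015, 0], [0, 0, 0], 0.06], [[0.034, -0.015, 0.01], [0, 0, 0], 0.06], [[0.03, -0.014, 0.01], [0, 0, 0], 0.06]]}}

```text
t: 12.75
eef_pos: [0.4105, 0.2829, 0.1402]
tool_rot: [-0.0, -0.158, 0.987, -0.0]
force: [-0.7, -0.4, 0.7]
width: 0.704
gripper_force: 0.0
```

Call:
{"method": "apply_moves", "body": {"deltas": [[[0.022, -0.01, 0], [0, 0, 0], 0.06], [[0, 0, 0.01], [0, 0, -4.6], 0.06], [[0, 0, 0.01], [0, 0, -4.6], 0.06], [[0, 0, 0.01], [0, 0, -4.6], 0.06], [[0, 0, 0], [0, 0, 0], 0.06]]}}

```text
t: 13.17
eef_pos: [0.3929, 0.2668, 0.1084]
tool_rot: [-0.002, -0.277, 0.961, -0.001]
force: [-0.8, -0.3, -0.2]
width: 0.702
gripper_force: 0.0
```

```bash
python3 -c "
from h import *
plan(.3945,.2685,.027,121.7)"
```

```text
t 13.17 tcp [0.3929 0.2668 0.1084] yaw 122.1 tilt 0.25 j6 -116 width 0.702 gf 0.0
shift tool [-0.0026  0.0006  0.0814] turn z 0.4 rows 3 per row [-0.0009  0.0002  0.0271]
```

Call:
{"method": "apply_moves", "body": {"deltas": [[[-0.001, 0, 0.022], [0, 0, 0], 0.06], [[-0.001, 0.001, 0.025], [0, 0, 0], 0.06], [[0, 0, 0.021], [0, 0, 0], 0.06], [[0, 0, 0.012], [0, 0, 0], 0.06], [[0, 0, 0], [0, 0, 0], 0.06]]}}

```text
t: 13.58
eef_pos: [0.394, 0.2683, 0.0282]
tool_rot: [-0.002, -0.274, 0.962, -0.001]
force: [-0.9, -0.4, 0.0]
width: 0.702
gripper_force: 0.0
```

Call:
{"method": "apply_moves", "body": {"deltas": [[[0, 0, 0], [0, 0, 0], 0.0], [[0, 0, 0], [0, 0, 0], 0.0], [[0, 0, 0], [0, 0, 0], 0.0], [[0, 0, 0], [0, 0, 0], 0.0], [[0, 0, 0], [0, 0, 0], 0.0]]}}

```text
t: 14.0
eef_pos: [0.3961, 0.2705, 0.0329]
tool_rot: [0.001, -0.275, 0.961, 0.001]
force: [-1.9, -0.9, 4.4]
width: 0.197
gripper_force: 60.9
```

Call:
{"method": "apply_moves", "body": {"deltas": [[[0, 0, 0], [0, 0, 0], 0.0], [[0, 0, 0], [0, 0, 0], 0.0]]}}

```text
t: 14.17
eef_pos: [0.3961, 0.2705, 0.0329]
tool_rot: [0.001, -0.275, 0.961, 0.001]
force: [-0.9, -0.8, 5.8]
width: 0.193
gripper_force: 61.0
```

Call:
{"method": "apply_moves", "body": {"deltas": [[[0, 0, -0.01], [0, 0, 0], 0.0], [[0, 0, -0.02], [0, 0, 0], 0.0], [[0, 0, -0.035], [0, 0, 0], 0.0], [[0, 0, -0.035], [0, 0, 0], 0.0], [[0, 0, -0.035], [0, 0, 0], 0.0]]}}

```text
t: 14.58
eef_pos: [0.3948, 0.2694, 0.1679]
tool_rot: [-0.0, -0.275, 0.961, -0.0]
force: [0.8, 1.4, -0.8]
width: 0.192
gripper_force: 60.0
```

Call:
{"method": "apply_moves", "body": {"deltas": [[[0, 0, -0.015], [0, 0, 0], 0.0], [[0, 0, 0], [0, 0, 0], 0.0], [[0, 0, 0], [0, 0, 0], 0.0]]}}

```text
t: 14.83
eef_pos: [0.3952, 0.2702, 0.1821]
tool_rot: [0.0, -0.275, 0.961, 0.001]
force: [0.2, 0.0, -1.8]
width: 0.195
gripper_force: 60.0
```

```bash
python3 -c "
from h import *
from bench import robot
p,_=robot.grab_frame('side'); cv2.imwrite('pics/s4.png',p[:,:,::-1])
plan(.639,-.187,.18,53.3,16)"
```

```text
t 14.88 tcp [0.3948 0.2697 0.1806] yaw 122.0 tilt 0.08 j6 -117 width 0.194 gf 60.0
shift tool [ 3.450e-02 -5.167e-01  3.000e-04] turn z 68.7 rows 16 per row [ 0.0022 -0.0323  0.    ]
```

View pics/s4.png

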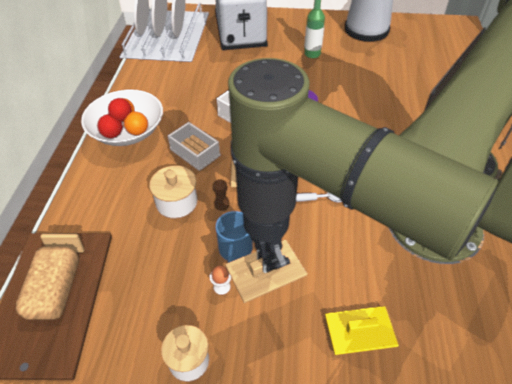

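The large (173,185) and small (185,348) canisters are closed with lids level. The oblong lid is held at (267,270). I'll carry it over.

Call:
{"method": "apply_moves", "body": {"deltas": [[[0.001, -0.015, 0], [0, 0, 0], 0.0], [[0.002, -0.03, 0], [0, 0, 0], 0.0], [[0.0024, -0.036, 0], [0, 0, 0], 0.0], [[0.0024, -0.036, 0], [0, 0, 0], 0.0], [[0.0024, -0.036, 0], [0, 0, 0], 0.0]]}}

```text
t: 15.3
eef_pos: [0.4673, 0.133, 0.1794]
tool_rot: [-0.001, -0.276, 0.961, -0.0]
force: [1.5, 0.6, -2.0]
width: 0.193
gripper_force: 60.0
```

Call:
{"method": "apply_moves", "body": {"deltas": [[[0.0024, -0.036, 0], [0, 0, 0], 0.0], [[0.0024, -0.036, 0], [0, 0, 0], 0.0], [[0.0024, -0.036, 0], [0, 0, 0], 0.0], [[0.0024, -0.036, 0], [0, 0, 0], 0.0], [[0.0024, -0.036, 0], [0, 0, 0], 0.0]]}}

```text
t: 15.72
eef_pos: [0.5524, -0.0263, 0.1792]
tool_rot: [-0.002, -0.275, 0.961, 0.0]
force: [0.4, 1.4, -0.1]
width: 0.19
gripper_force: 60.0
```

Call:
{"method": "apply_moves", "body": {"deltas": [[[0.0024, -0.036, 0], [0, 0, 0], 0.0], [[0.0024, -0.036, 0], [0, 0, 0], 0.0], [[0.0024, -0.036, 0], [0, 0, 0], 0.0], [[0.0024, -0.036, 0], [0, 0, 0], 0.0], [[0.0014, -0.025, 0], [0, 0, 0], 0.0]]}}

```text
t: 16.13
eef_pos: [0.6326, -0.1763, 0.1782]
tool_rot: [-0.002, -0.274, 0.962, 0.001]
force: [-0.5, 1.3, -1.1]
width: 0.194
gripper_force: 60.0
```

Call:
{"method": "apply_moves", "body": {"deltas": [[[0, -0.012, 0], [0, 0, 3], 0.0], [[0, 0, 0], [0, 0, 7], 0.0], [[0, 0, 0], [0, 0, 7], 0.0], [[0, 0, 0], [0, 0, 7], 0.0], [[0, 0, 0], [0, 0, 7], 0.0]]}}

```text
t: 16.55
eef_pos: [0.6383, -0.1839, 0.1785]
tool_rot: [-0.002, -0.005, 1.0, 0.0]
force: [-0.5, 0.1, -0.9]
width: 0.193
gripper_force: 60.0
```

Call:
{"method": "apply_moves", "body": {"deltas": [[[0, 0, 0], [0, 0, 7], 0.0], [[0, 0, 0], [0, 0, 7], 0.0], [[0, 0, 0], [0, 0, 7], 0.0], [[0, 0, 0], [0, 0, 7], 0.0], [[0, 0, 0], [0, 0, 6], 0.0]]}}

```text
t: 16.97
eef_pos: [0.6383, -0.1836, 0.1786]
tool_rot: [-0.002, 0.287, 0.958, -0.0]
force: [0.6, -0.0, -1.1]
width: 0.196
gripper_force: 60.0
```

```bash
python3 -c "
from h import *
plan(.639,-.187,.087,53.3)"
```

```text
t 16.97 tcp [ 0.6383 -0.1836  0.1786] yaw 56.6 tilt 0.23 j6 -125 width 0.196 gf 60.0
shift tool [-0.0028 -0.0023  0.0916] turn z 3.3 rows 3 per row [-0.0009 -0.0008  0.0305]
```

Call:
{"method": "apply_moves", "body": {"deltas": [[[-0.0015, -0.001, 0.02], [0, 0, 3], 0.0], [[-0.001, -0.001, 0.025], [0, 0, 0], 0.0], [[0, 0, 0.025], [0, 0, 0], 0.0], [[0, 0, 0.015], [0, 0, 0], 0.0], [[0, 0, 0.006], [0, 0, 0], 0.0]]}}

```text
t: 17.38
eef_pos: [0.6373, -0.1864, 0.0841]
tool_rot: [-0.004, 0.31, 0.951, -0.001]
force: [-0.3, -0.4, -1.5]
width: 0.194
gripper_force: 60.0
```

Call:
{"method": "apply_moves", "body": {"deltas": [[[0, 0, 0.002], [0, 0, 0], 0.0], [[0, 0, 0], [0, 0, 0], 0.0], [[0, 0, 0], [0, 0, 0], 0.0]]}}

```text
t: 17.63
eef_pos: [0.6406, -0.1871, 0.0893]
tool_rot: [0.001, 0.309, 0.951, -0.0]
force: [-0.3, -0.4, -1.2]
width: 0.193
gripper_force: 60.0
```

```bash
python3 -c "
from h import *
from bench import robot
p,_=robot.grab_frame('scene'); cv2.imwrite('pics/s5.png',p[100:,100:,::-1])
plan(.639,-.187,.077,53.3)"
```

```text
t 17.68 tcp [ 0.6408 -0.1871  0.0897] yaw 54.0 tilt 0.12 j6 -127 width 0.191 gf 60.0
shift tool [ 0.0015 -0.001   0.0127] turn z 0.7 rows 1 per row [ 0.0015 -0.001   0.0127]
```

View pics/s5.png

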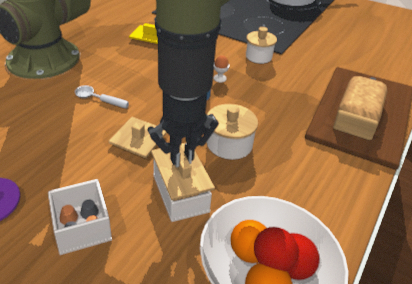

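The oblong lid is lined up just above its canister (182,170). Lowering to contact.

Call:
{"method": "apply_moves", "body": {"deltas": [[[0, 0, 0.005], [0, 0, 0], 0.0], [[0, 0, 0.003], [0, 0, 0], 0.0], [[0, 0, 0], [0, 0, 0], 0.0], [[0, 0, 0], [0, 0, 0], 0.0]]}}

```text
t: 18.02
eef_pos: [0.6399, -0.1869, 0.0799]
tool_rot: [-0.0, 0.309, 0.951, 0.0]
force: [-0.4, 0.0, -0.5]
width: 0.199
gripper_force: 60.0
```

Call:
{"method": "apply_moves", "body": {"deltas": [[[0, 0, 0.001], [0, 0, 0], 0.0], [[0, 0, 0.001], [0, 0, 0], 0.0], [[0, 0, 0], [0, 0, 0], 0.0], [[0, 0, 0], [0, 0, 0], 0.0]]}}

```text
t: 18.35
eef_pos: [0.6401, -0.1869, 0.0781]
tool_rot: [-0.0, 0.309, 0.951, 0.0]
force: [-0.0, 0.3, -1.3]
width: 0.192
gripper_force: 60.0
```

Call:
{"method": "apply_moves", "body": {"deltas": [[[0, 0, 0.001], [0, 0, 0], 0.0], [[0, 0, 0], [0, 0, 0], 0.0], [[0, 0, 0], [0, 0, 0], 0.0]]}}

```text
t: 18.6
eef_pos: [0.6401, -0.1869, 0.0771]
tool_rot: [-0.0, 0.309, 0.951, 0.0]
force: [0.0, -0.6, -1.2]
width: 0.194
gripper_force: 60.1
```

Call:
{"method": "apply_moves", "body": {"deltas": [[[0, 0, 0.001], [0, 0, 0], 0.0], [[0, 0, 0], [0, 0, 0], 0.0], [[0, 0, 0], [0, 0, 0], 0.0]]}}

```text
t: 18.85
eef_pos: [0.6402, -0.187, 0.077]
tool_rot: [0.0, 0.309, 0.951, -0.0]
force: [-3.5, 0.3, 3.9]
width: 0.194
gripper_force: 60.7
```

Contact where expected (0.077). Release.

Call:
{"method": "apply_moves", "body": {"deltas": [[[0, 0, 0], [0, 0, 0], 0.06], [[0, 0, 0], [0, 0, 0], 0.06], [[0, 0, 0], [0, 0, 0], 0.06], [[0, 0, -0.01], [0, 0, 0], 0.06], [[0, 0, -0.02], [0, 0, 0], 0.06]]}}

```text
t: 19.27
eef_pos: [0.6386, -0.1865, 0.1034]
tool_rot: [-0.003, 0.31, 0.951, -0.0]
force: [0.2, -0.9, 0.6]
width: 0.702
gripper_force: 0.0
```

Call:
{"method": "apply_moves", "body": {"deltas": [[[0, 0, -0.03], [0, 0, 0], 0.06], [[0, 0, -0.02], [0, 0, 0], 0.06], [[0, 0, -0.02], [0, 0, 0], 0.06], [[0, 0, 0], [0, 0, 0], 0.06]]}}

```text
t: 19.6
eef_pos: [0.6419, -0.1877, 0.1828]
tool_rot: [0.004, 0.309, 0.951, 0.0]
force: [1.0, 0.3, 1.5]
width: 0.704
gripper_force: 0.0
```

```bash
python3 -c "
from h import *
plan(.472,-.1165,.15,97.5)"
```

```text
t 19.6 tcp [ 0.6419 -0.1877  0.1828] yaw 54.0 tilt 0.49 j6 -127 width 0.704 gf 0.0
shift tool [ 0.1795 -0.0425  0.0312] turn z -43.5 rows 5 per row [ 0.0359 -0.0085  0.0062]
```

Call:
{"method": "apply_moves", "body": {"deltas": [[[0.018, -0.004, 0], [0, 0, 0], 0.06], [[0.034, -0.008, 0], [0, 0, 0], 0.06], [[0.036, -0.009, 0], [0, 0, 0], 0.06], [[0.036, -0.009, 0.01], [0, 0, 0], 0.06], [[0.034, -0.008, 0.01], [0, 0, 0], 0.06]]}}

```text
t: 20.02
eef_pos: [0.4887, -0.1244, 0.1565]
tool_rot: [0.001, 0.31, 0.951, 0.0]
force: [-0.2, 1.2, 1.0]
width: 0.7
gripper_force: 0.0
```

Call:
{"method": "apply_moves", "body": {"deltas": [[[0.02, -0.004, 0], [0, 0, 0], 0.06], [[0, 0, 0.01], [0, 0, -7], 0.06], [[0, 0, 0.01], [0, 0, -7], 0.06], [[0, 0, 0.01], [0, 0, -7], 0.06], [[0, 0, 0.01], [0, 0, -7], 0.06]]}}

```text
t: 20.43
eef_pos: [0.4715, -0.116, 0.1164]
tool_rot: [0.001, 0.067, 0.998, 0.0]
force: [-0.6, -0.9, 0.2]
width: 0.708
gripper_force: 0.0
```

Call:
{"method": "apply_moves", "body": {"deltas": [[[0, 0, 0.01], [0, 0, -7], 0.06], [[0, 0, 0.01], [0, 0, -7], 0.06], [[0, 0, 0], [0, 0, -1.5], 0.06], [[0, 0, 0], [0, 0, 0], 0.06]]}}

```text
t: 20.77
eef_pos: [0.4711, -0.1162, 0.0958]
tool_rot: [-0.0, -0.065, 0.998, 0.0]
force: [1.0, 0.2, 0.4]
width: 0.702
gripper_force: 0.0
```

```bash
python3 -c "
from h import *
plan(.472,-.1165,.027,97.5)"
```

```text
t 20.77 tcp [ 0.4711 -0.1162  0.0958] yaw 97.5 tilt 0.05 j6 -93 width 0.702 gf 0.0
shift tool [-0.0009 -0.0004  0.0688] turn z 0.0 rows 2 per row [-0.0004 -0.0002  0.0344]
```

Call:
{"method": "apply_moves", "body": {"deltas": [[[-0.001, 0, 0.022], [0, 0, 0], 0.06], [[0, 0, 0.022], [0, 0, 0], 0.06], [[0, 0, 0.016], [0, 0, 0], 0.06], [[0, 0, 0.008], [0, 0, 0], 0.06], [[0, 0, 0], [0, 0, 0], 0.06]]}}

```text
t: 21.18
eef_pos: [0.4715, -0.116, 0.0267]
tool_rot: [-0.001, -0.064, 0.998, 0.0]
force: [-0.2, -0.4, 0.8]
width: 0.702
gripper_force: 0.0
```

Call:
{"method": "apply_moves", "body": {"deltas": [[[0, 0, 0], [0, 0, 0], 0.0], [[0, 0, 0], [0, 0, 0], 0.0], [[0, 0, 0], [0, 0, 0], 0.0], [[0, 0, 0], [0, 0, 0], 0.0], [[0, 0, 0], [0, 0, 0], 0.0]]}}

```text
t: 21.6
eef_pos: [0.4735, -0.116, 0.0299]
tool_rot: [0.001, -0.065, 0.998, -0.0]
force: [-0.2, 1.7, 5.8]
width: 0.263
gripper_force: 61.3
```

Call:
{"method": "apply_moves", "body": {"deltas": [[[0, 0, 0], [0, 0, 0], 0.0], [[0, 0, 0], [0, 0, 0], 0.0]]}}

```text
t: 21.77
eef_pos: [0.4735, -0.116, 0.0299]
tool_rot: [0.001, -0.065, 0.998, -0.0]
force: [-1.3, 0.5, 5.4]
width: 0.262
gripper_force: 61.3
```

Gripped, with an offset of 0.030. Lift.

Call:
{"method": "apply_moves", "body": {"deltas": [[[0, 0, -0.01], [0, 0, 0], 0.0], [[0, 0, -0.02], [0, 0, 0], 0.0], [[0, 0, -0.035], [0, 0, 0], 0.0], [[0, 0, -0.035], [0, 0, 0], 0.0], [[0, 0, -0.03], [0, 0, 0], 0.0]]}}

```text
t: 22.18
eef_pos: [0.4722, -0.1162, 0.1608]
tool_rot: [0.0, -0.065, 0.998, -0.0]
force: [0.2, 0.5, -0.3]
width: 0.261
gripper_force: 60.4
```

Call:
{"method": "apply_moves", "body": {"deltas": [[[0, 0, -0.015], [0, 0, 0], 0.0], [[0, 0, 0], [0, 0, 0], 0.0], [[0, 0, 0], [0, 0, 0], 0.0]]}}

```text
t: 22.43
eef_pos: [0.4726, -0.1158, 0.1739]
tool_rot: [0.001, -0.065, 0.998, 0.0]
force: [0.8, -0.4, -2.6]
width: 0.261
gripper_force: 60.4
```

```bash
python3 -c "
from h import *
plan(.534,-.3655,.175,54)"
```

```text
t 22.43 tcp [ 0.4726 -0.1158  0.1739] yaw 97.4 tilt 0.09 j6 -93 width 0.261 gf 60.4
shift tool [-0.0286 -0.2555 -0.0013] turn z 43.4 rows 7 per row [-0.0041 -0.0365 -0.0002]
```

Call:
{"method": "apply_moves", "body": {"deltas": [[[-0.002, -0.015, 0], [0, 0, 0], 0.0], [[-0.003, -0.03, 0], [0, 0, 0], 0.0], [[-0.004, -0.036, 0], [0, 0, 0], 0.0], [[-0.004, -0.036, 0], [0, 0, 0], 0.0], [[-0.004, -0.036, 0], [0, 0, 0], 0.0]]}}

```text
t: 22.85
eef_pos: [0.5085, -0.2667, 0.1711]
tool_rot: [-0.001, -0.065, 0.998, 0.001]
force: [1.5, 0.9, -0.7]
width: 0.267
gripper_force: 60.4
```

Call:
{"method": "apply_moves", "body": {"deltas": [[[-0.004, -0.036, 0], [0, 0, 0], 0.0], [[-0.004, -0.036, 0], [0, 0, 0], 0.0], [[-0.003, -0.022, 0], [0, 0, 0], 0.0], [[-0.001, -0.009, 0], [0, 0, 4], 0.0], [[0, 0, 0], [0, 0, 7], 0.0]]}}

```text
t: 23.27
eef_pos: [0.5332, -0.3679, 0.1694]
tool_rot: [-0.003, 0.034, 0.999, 0.001]
force: [0.4, 0.2, -2.1]
width: 0.266
gripper_force: 60.4
```

Call:
{"method": "apply_moves", "body": {"deltas": [[[0, 0, 0], [0, 0, 7], 0.0], [[0, 0, 0], [0, 0, 7], 0.0], [[0, 0, 0], [0, 0, 7], 0.0], [[0, 0, 0], [0, 0, 7], 0.0], [[0, 0, 0], [0, 0, 4.4], 0.0]]}}

```text
t: 23.68
eef_pos: [0.5336, -0.3656, 0.1706]
tool_rot: [-0.002, 0.312, 0.95, 0.0]
force: [0.2, -1.0, -1.7]
width: 0.266
gripper_force: 60.4
```

```bash
python3 -c "
from h import *
plan(.534,-.3655,.096,54)"
```

```text
t 23.68 tcp [ 0.5336 -0.3656  0.1706] yaw 53.7 tilt 0.23 j6 -110 width 0.266 gf 60.4
shift tool [-0.0006  0.0004  0.0746] turn z -0.3 rows 2 per row [-0.0003  0.0002  0.0373]
```

Expected contact at z = 0.056 + 0.030 = 0.086.

Call:
{"method": "apply_moves", "body": {"deltas": [[[0, 0, 0.02], [0, 0, 0], 0.0], [[0, 0, 0.025], [0, 0, 0], 0.0], [[0, 0, 0.02], [0, 0, 0], 0.0], [[0, 0, 0.008], [0, 0, 0], 0.0], [[0, 0, 0.004], [0, 0, 0], 0.0]]}}

```text
t: 24.1
eef_pos: [0.5328, -0.3654, 0.0926]
tool_rot: [-0.003, 0.309, 0.951, 0.0]
force: [-0.5, -0.4, 0.2]
width: 0.265
gripper_force: 60.4
```

Call:
{"method": "apply_moves", "body": {"deltas": [[[0, 0, 0.002], [0, 0, 0], 0.0], [[0, 0, 0], [0, 0, 0], 0.0], [[0, 0, 0], [0, 0, 0], 0.0]]}}

```text
t: 24.35
eef_pos: [0.5349, -0.3664, 0.0955]
tool_rot: [0.001, 0.309, 0.951, -0.0]
force: [0.1, -0.1, -2.2]
width: 0.267
gripper_force: 60.4
```

```bash
python3 -c "
from h import *
from bench import robot
p,_=robot.grab_frame('scene'); cv2.imwrite('pics/s6.png',p[:,:,::-1])
plan(.534,-.3655,.086,54)"
```

```text
t 24.4 tcp [ 0.535  -0.3664  0.0956] yaw 54.1 tilt 0.12 j6 -109 width 0.262 gf 60.4
shift tool [0.0013 0.0001 0.0096] turn z 0.1 rows 1 per row [0.0013 0.0001 0.0096]
```

View pics/s6.png

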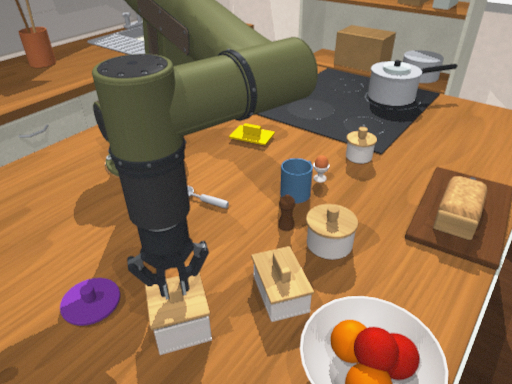

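The three placed lids lie flat: oblong (281,268), large (331,220) and small (362,139). The square lid is lined up over its canister (178,305).

Call:
{"method": "apply_moves", "body": {"deltas": [[[0.001, 0, 0.004], [0, 0, 0], 0.0], [[0, 0, 0.003], [0, 0, 0], 0.0], [[0, 0, 0], [0, 0, 0], 0.0], [[0, 0, 0], [0, 0, 0], 0.0]]}}

```text
t: 24.73
eef_pos: [0.5334, -0.3654, 0.0868]
tool_rot: [-0.0, 0.309, 0.951, 0.0]
force: [0.3, -0.2, -1.2]
width: 0.268
gripper_force: 60.4
```

Call:
{"method": "apply_moves", "body": {"deltas": [[[0, 0, 0.001], [0, 0, 0], 0.0], [[0, 0, 0], [0, 0, 0], 0.0], [[0, 0, 0], [0, 0, 0], 0.0]]}}

```text
t: 24.98
eef_pos: [0.5336, -0.3655, 0.0861]
tool_rot: [0.0, 0.309, 0.951, -0.0]
force: [-0.5, 0.0, -0.7]
width: 0.267
gripper_force: 60.4
```

Call:
{"method": "apply_moves", "body": {"deltas": [[[0, 0, 0.001], [0, 0, 0], 0.0], [[0, 0, 0], [0, 0, 0], 0.0], [[0, 0, 0], [0, 0, 0], 0.0]]}}

```text
t: 25.23
eef_pos: [0.5337, -0.3656, 0.0859]
tool_rot: [0.0, 0.309, 0.951, -0.0]
force: [-1.8, 1.5, 4.0]
width: 0.265
gripper_force: 61.0
```

Call:
{"method": "apply_moves", "body": {"deltas": [[[0, 0, 0.001], [0, 0, 0], 0.0], [[0, 0, 0], [0, 0, 0], 0.0], [[0, 0, 0], [0, 0, 0], 0.0]]}}

```text
t: 25.48
eef_pos: [0.5337, -0.3656, 0.0859]
tool_rot: [0.001, 0.308, 0.951, -0.0]
force: [-3.0, 4.5, 8.0]
width: 0.264
gripper_force: 61.6
```

Call:
{"method": "apply_moves", "body": {"deltas": [[[0, 0, 0], [0, 0, 0], 0.06], [[0, 0, 0], [0, 0, 0], 0.06], [[0, 0, 0], [0, 0, 0], 0.06], [[0, 0, -0.01], [0, 0, 0], 0.06], [[0, 0, -0.02], [0, 0, 0], 0.06]]}}

```text
t: 25.9
eef_pos: [0.5322, -0.3647, 0.1114]
tool_rot: [-0.003, 0.309, 0.951, 0.0]
force: [0.6, 0.2, -0.3]
width: 0.699
gripper_force: 0.0
```

Call:
{"method": "apply_moves", "body": {"deltas": [[[0, 0, -0.03], [0, 0, 0], 0.06], [[0, 0, -0.035], [0, 0, 0], 0.06], [[0, 0, -0.035], [0, 0, 0], 0.06], [[0, 0, -0.02], [0, 0, 0], 0.06], [[0, 0, 0], [0, 0, 0], 0.06]]}}

```text
t: 26.32
eef_pos: [0.5348, -0.3669, 0.2417]
tool_rot: [0.005, 0.309, 0.951, -0.001]
force: [0.4, -1.2, 1.7]
width: 0.698
gripper_force: 0.0
```

```bash
python3 - <<'E'
from bench import robot
from h import *
T={'large':(650,-1,78,57,70),'small':(535,396,70,44,62),'square':(534,-366,74,72,66),'oblong':(639,-187,62,78,54)}
for n in("scene","side"):
    p,d=robot.grab_frame(n); c=robot.get_calibration(n); w=cloud(d,c).reshape(-1,3)*1e3
    cv2.imwrite(f'pics/f_{n}.png',p[:,:,::-1])
    for k,(x,y,z,r,h) in T.items():
        m=(np.hypot(w[:,0]-x,w[:,1]-y)<r+15)&(abs(w[:,2]-z)<5); X=w[m]
        if m.sum()<30: print(n,k,'few');continue
        A=np.c_[X[:,:2]-[x,y],np.ones(len(X))]; s=np.linalg.lstsq(A,X[:,2],rcond=None)[0]
        rc=cv2.minAreaRect(X[:,:2].astype(np.float32))
        print(n,k,m.sum(),'centre',np.round(rc[0]),np.round(rc[1]),round(rc[2]),'z',round(s[2],1),'want',z,'tilt deg',round(np.degrees(np.hypot(*s[:2])),1))
E
```

```text
scene large 1222 centre [650.  -4.] [112. 113.] 19 z 78.1 want 78 tilt deg 0.4
scene small 308 centre [537. 391.] [85. 83.] 25 z 70.1 want 70 tilt deg 0.9
scene square 2379 centre [ 533. -366.] [102. 104.] 54 z 74.2 want 74 tilt deg 0.3
scene oblong 1875 centre [ 639. -188.] [ 86. 133.] 54 z 62.1 want 62 tilt deg 0.2
side large 1156 centre [649.  -0.] [113. 112.] 8 z 79.0 want 78 tilt deg 0.5
side small 1499 centre [535. 396.] [86. 87.] 52 z 70.8 want 70 tilt deg 0.2
side square 664 centre [ 534. -365.] [105. 106.] 54 z 75.2 want 74 tilt deg 0.4
side oblong 834 centre [ 640. -186.] [ 90. 133.] 54 z 63.1 want 62 tilt deg 0.5
```

View pics/f_scene.png

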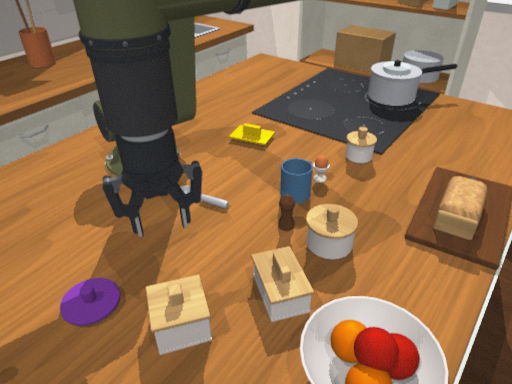

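All four lids are centred, level and at rim height: (178,295), (281,268), (331,220), (362,139). The gripper is clear, so I'm handing in.

```bash
python3 -c "
from bench import robot
print(robot.close_job())"
```

```text
the job is handed in; nothing more can be done
None
```

I closed all four canisters with their own lids and handed the job in at about 26 s. The last camera check showed every lid centred, level to within 1° and down on its rim, but the hand-in returned no verdict.

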